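Torque up the slicer's knife clamp and shut its guard

ROBOT

A 6-joint arm with a two-finger parallel gripper is mounted at the origin on the work surface; the furniture and walls round the work are solid. World frame = base frame: x ahead of the robot, y to its left, z up, the work surface at z = 0. Lengths are in m, angles in degrees, forces in N, time in s.
With the tool pointing down it reaches from about 0.325 to 0.875 m from the base axis. Payload 4.4 kg.
Tool frame: the origin (TCP) lies at the very end of the fingers, on their centre line; the grasp point (between the pads) lies 19 mm behind it (ctrl.grip_depth is the distance from the TCP to the grasp point, in m); z points along the fingers, y is the line along which they close (so a half turn about z gives the same grasp; the last joint's range is limited). The gripper opens to 85 mm and grips with 20 to 120 N. Pads are 22 mm wide; open, the fingers measure 114 mm over their backs; the gripper's body (76 mm by 85 mm) begins 54 mm behind the grasp point. The pads swing forward as they close: fully open they stand 13 mm farther back than shut.
Start: joints at [60.361, 11.837, 88.321, -0, 79.842, -8.623], TCP at [0.206, 0.537, 0.231] pointing down, gripper open.
Joint ranges: [-156.59, 156.59], [-49.26, 127.26], [12.9, 141.05], [-63.56, 243.56], [4.71, 150.69], [-161.64, 161.64]. Speed limits (degrees/s): [159.86, 159.86, 180, 180, 180, 180].

INTERFACE

Orientations are given as a 3x3 rotation matrix whose columns are the frame's x, y, z axes.
In Python, from rig import ctrl gives the robot as it stands.
- The arm moves only by the tool play_rows, never from a script. Its argument "motion" is one flat list of numbers, 7 for each row, row after row: the shift along the tool's x, y, z as a fraction of full scale, then the turn, a rotation vector about the tool's x, y, z as a fraction of full scale, then the closure in counts, from 0 (fully open) to 255 (shut). A call has 1 to 12 rows; each row is the pose to reach, as a shift and turn from the pose commanded when the call began, along the tool's axes at that moment, turning the shorter way round; what a row does not reach only later rows make up. Full scale, the value 1, is 0.25 m for a shift and 180 degrees for a turn. A row lasts 1/12 s, in which the tool goes at most 41.7 mm and 7.16 degrees, less where a joint would pass 70% of its speed; a pose out of reach is approached as far as the arm can. A call with a number of a shift or a turn outside -1 to 1 is refused whole. A call with a gripper value outside its range is refused whole. The fingers move at their own pace and stop on an object; the grip force is fixed at half the most. Time passes only in rows, so rows that repeat a pose let the fingers close. It gives the time, the measured TCP pose, the force, the opening and the grip force at its end, in the units of the state.
- ctrl.get_state(): the state, without advancing time (a new reading comes with each control period).
- ctrl.grab_frame(name): name is "scene" or "top"; returns a dict with "frame" (420x560x3 uint8, blue, green, red), "fx", "fy", "cx", "cy" (pixels), "k1" (the pictures are not rectified: a ray, as slopes to the right and down, at radius r is drawn at 1 + k1 r^2 times it, then the intrinsics apply), "world_to_cam" (4x4, takes a point from world to camera coordinates). Camera axes: x right, y down, z forward; pixel columns grow to the right and rows downward; lengths in m; the calibration is good to about 2 mm. A picture is of the moment at which its call begins. There is no depth.
- ctrl.sign_off(): hands the job in; it is judged then, once.
The state is a dict: "time": time; "q": joint angles; "joint_velocities": joint speeds; "effort": joint torques, N m; "eef_pos": TCP position; "tool_rot": TCP orientation; "force": force on the tool from outside, world axes, zero at the start; "moment": the same for the moment, N m; "opening": opening from 0.0 (shut) to 1.0 (fully open); "gripper_force": force on a finger pad.
Only numpy, scipy, OpenCV 4.12 (cv2) and the standard library are available. Lean on these libraries where they do the work, as an engineer would, in place of code of your own. Each camera call takes 0.05 s, during which the arm holds its last target. There are 200 camera calls.

TASK

The bench slicer has a new knife shaft and its clamp is only finger-tight. Slide the clear guard window that covers the orange clamp knob fully aside over or behind its neighbour, turn the knob clockwise and stop at the first click of its torque clutch (a second click wears the clutch), then slide the window fully shut again, leaving both windows shut. Do not disturb the bottle and jar beside the slicer or the beaker and label roll on top of it.

Things in the scene. Friction and masses are not known exactly. Their poses are not given: they have to be found in the camera images.
- slicer: White bench slicer with a sloping front, fixed to the table: 370 wide (y), 270 deep (x), 222 high. Origin on the table; its front faces its own -x (apron at x = -150, back at +120), +y is its left from where the robot stands. The sloping hatch has two bays behind two clear windows: one, left or right, holds the clamp with the orange knob, the other a fixed steel bearing.
- hatch (a point): Middle of the hatch, 55 before the slicer's origin and 160 over the table; axes as slicer. The hatch slopes 0.611 rad (35 deg) from level: outward normal (-0.574, 0, 0.819), up-slope (0.819, 0, 0.574) in these axes. Heights over the plane through it: right (rear) window 0, left (front) window and side cheeks 8, rails 80 to 100 up and down the slope 12, window grips 30.
- left_window_grip (a point): On the left window's grip, 8 below its top, in its middle. x up the slope, y to the slicer's left, z outward along the hatch normal. The grip is a black bar 70 long (x), 12 thick (y), 22 proud of the window; shut, it stands 148 left of the hatch's middle. Surfaces beside it lie at most 8 over the hatch plane, 14 below this point.
- right_window_grip (a point): The same point on the right window's grip, 148 right of the hatch's middle when shut; same axes and bar (30 proud of its window, whose face lies 8 lower, on the rear track).
- left_window (a joint): Travel (m) of the left window on the front track: 0 fully shut; grows as it slides to the slicer's right (-y), over its neighbour, to 0.132, fully aside. About 3 N of drag; stays where it is left. Each window is 170 wide; fully aside it leaves an opening 130 wide, centred 100 from the hatch's middle, over that bay.
- right_window (a joint): Travel (m) of the right window on the rear track: 0 fully shut; grows as it slides to the slicer's left (+y), behind its neighbour, to 0.132, fully aside. Drag and size as the left one.
- knob_grip (a point): On the turning axis of the orange knob, 8 below its top, 16 below the hatch plane; 100 left or right of the hatch's middle. z is the turning axis (hatch normal, outward), x lies along the knob's grip bar: 72 long, 14 thick, 32 high over a black skirt of 65 diameter. With the window aside nothing stands within 60 of the axis. White marks on bar and skirt lie toward +x.
- clamp_shaft (a joint): Turn (rad) of the clamp screw and of the graduated metal ring under the knob, growing clockwise as one looks at the knob. Starts loose, between -0.9 and 0.5. Its drag rises from about 0.1 to 0.35 N m as it tightens, and it stays where it is left. The clutch gives way when this is near 1.2; it may ease back by 0.1 as it clicks.
- clamp_knob (a joint): Turn (rad) of the knob ahead of the ring, clockwise: slip of the torque clutch. Creeps from 0 to about 0.15 as the torque rises to the set 0.35 N m, then the resistance drops away and the knob runs over a crest at 0.25 into the next notch (0.4 to 0.6): the first click (the white mark now stands about 27 deg ahead of the ring's red mark). Turned further it loads again and clicks a second time at 0.75.
- spray: Blue spray bottle, 55 x 120 x 256 high, standing beside the slicer (left or right); leave it alone. Origin: centre of its foot.
- seed_jar: Clear seed jar with a green lid, 95 diameter, 137 high, beside the slicer's other end; leave it alone. Origin: centre of its foot.
- label_roll: White roll of labels, 80 diameter, 40 high, on the slicer's flat top, left of the chute; leave it alone. Origin: centre of its underside.
- beaker: Green beaker, 78 diameter, 109 high, on the slicer's flat top, right of the chute; leave it alone. Origin: centre of its foot.

How it is judged:
By the outcome, as a careful person would: the job done as asked, in the order asked, and still so for the second after the job is handed in, with the robot touching nothing.
It also fails if it takes over 72 s, if anything falls off the work surface, if the arm or the gripper's body presses on something with over 40 N, if the wrist force passes 120 N, or if a joint passes its speed limit or range.

## Working session

There is one attempt and no reset: what is moved stays moved. The work goes in short steps, Python scripts to look and compute and a tool call to move; the robot and the scene stay as the last step left them, time stands still between calls to the robot, and variables do not carry over. Pictures are saved under pics/ and viewed, at most 10 in all, crops included, and the job is handed in when it is done.

Besides the shell and the picture viewer there is one more tool, called by a JSON object that holds its "name" and its "arguments". play_rows: Moves the arm, as the interface text tells. Its arguments: {"type":"object","properties":{"motion":{"type":"array"}},"required":["motion"]}

```bash
mkdir -p pics; ls
python3 - <<'E'
from rig import ctrl
import cv2,numpy as np
print(ctrl.get_state())
for n in("scene","top"):
    d=ctrl.grab_frame(n);cv2.imwrite(f"pics/{n}0.png",d["frame"])
    print(n,d["fx"],d["fy"],d["cx"],d["cy"],d["k1"],np.round(d["world_to_cam"],4).tolist())
E
```

```text
pics
{'time': 0.0, 'q': array([ 6.03628583e+01,  1.18835789e+01,  8.84078065e+01,  3.40766356e-04,
        7.98420701e+01, -8.62267606e+00]), 'joint_velocities': array([-0.05878861,  0.00070919, -0.08732265,  0.03831442, -0.0878366 ,
        0.04073361]), 'effort': array([-1.22886351e-03, -3.83030319e+01, -2.91592920e+01, -3.00046131e-04,
        1.04395443e-02,  3.32233151e-05]), 'eef_pos': array([0.20581135, 0.53606661, 0.23010753]), 'tool_rot': array([[-9.33489335e-01,  3.58603295e-01, -1.15690829e-03],
       [ 3.58604986e-01,  9.33487213e-01, -2.02161789e-03],
       [ 3.55000263e-04, -2.30203182e-03, -9.99997287e-01]]), 'force': array([ 0.40918919, -0.35343922, -0.05201684]), 'moment': array([-0.03800741, -0.03279169,  0.01893818]), 'gripper_force': 0.0, 'opening': 0.99806267999037}
scene 477.36664958587204 477.36664958587204 283.59776506534786 211.86177140237803 0.01071852483841175 [[0.5661, -0.8242, 0.0165, -0.4112], [-0.6462, -0.4561, -0.6118, 0.4353], [0.5118, 0.3357, -0.7908, 1.1314], [0.0, 0.0, 0.0, 1.0]]
top 386.7738926132309 386.7738926132309 281.8854947205679 203.5141849774233 -0.11014777971149967 [[0.015, -0.9998, 0.0108, -0.1349], [-0.9916, -0.0163, -0.1284, 0.6169], [0.1285, -0.0087, -0.9917, 1.036], [0.0, 0.0, 0.0, 1.0]]
```

View pics/scene0.png

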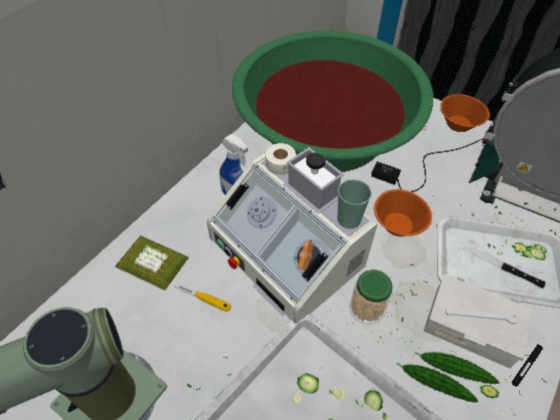

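View pics/top0.png

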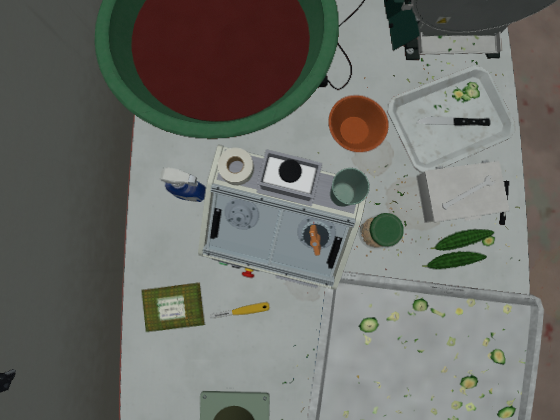

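The knob (orange) is in the right bay: scene (306,255), top (315,240). The right window's grip is at scene (316,265), top (335,252). Next, enlarged crops.

```bash
cat > h.py <<'E'
import cv2,numpy as np
from scipy.optimize import least_squares
from scipy.spatial.transform import Rotation as R
from rig import ctrl
CAM={n:None for n in("scene","top")}
def grab(n):
    d=ctrl.grab_frame(n); CAM[n]=d; return d
def proj(d,P):
    T=np.array(d["world_to_cam"]);p=np.atleast_2d(P)@T[:3,:3].T+T[:3,3]
    s=p[:,:2]/p[:,2:];s=s*(1+d["k1"]*(s**2).sum(1,keepdims=True))
    return s*[d["fx"],d["fy"]]+[d["cx"],d["cy"]]
def crop(d,x0,y0,w,h,k,f):
    cv2.imwrite(f,cv2.resize(d["frame"][y0:y0+h,x0:x0+w],None,fx=k,fy=k,interpolation=cv2.INTER_CUBIC))
def tri(obs):  # [(d,(u,v)),...]
    f=lambda X:np.concatenate([proj(d,X)[0]-uv for d,uv in obs])
    r=least_squares(f,[.5,.15,.15]);return r.x,np.abs(r.fun).max()
S=np.sin(np.radians(35));C=np.cos(np.radians(35))
HR=np.array([[C,0,-S],[0,1,0],[S,0,C]])  # cols upslope,left,normal in slicer axes
def slicer(p): # x,y,yaw -> R,t
    return R.from_euler('z',p[2]).as_matrix(),np.array([p[0],p[1],0])
def hatch(p,q): # q in hatch axes
    A,t=slicer(p);return (np.atleast_2d(q)@HR.T+[-.055,0,.160])@A.T+t
E
python3 - <<'E'
from h import *
d=grab("scene");crop(d,200,145,190,175,4,"pics/s1.png")
d=grab("top");crop(d,195,140,190,150,4,"pics/t1.png")
E
```

```text
(no output)
```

View pics/s1.png

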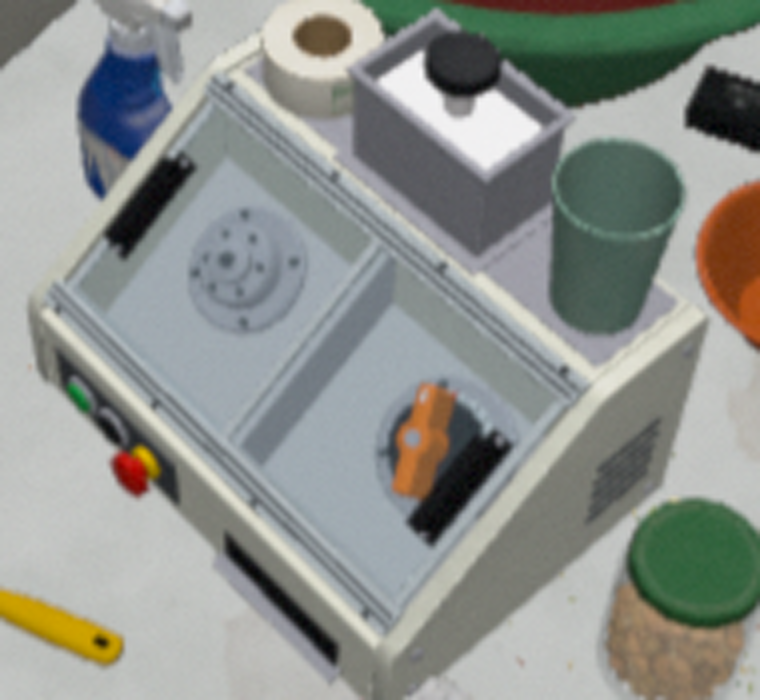

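View pics/t1.png

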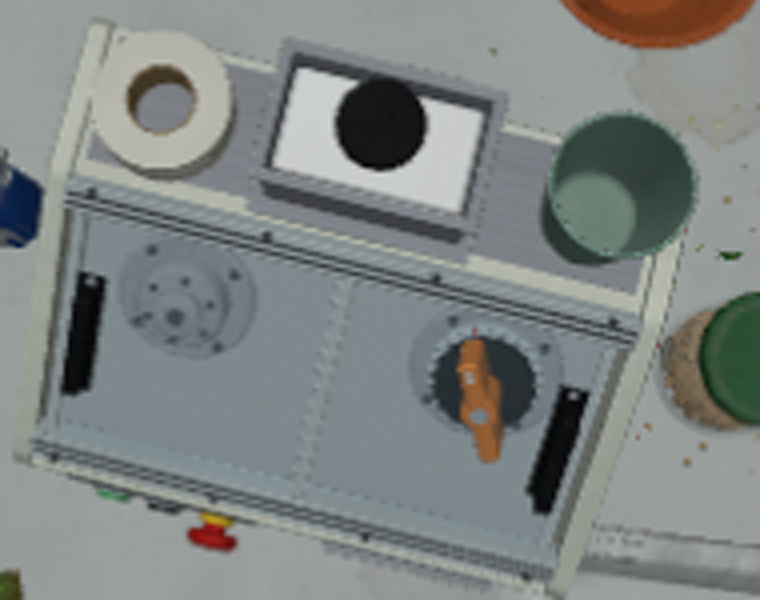

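The crops agree: the grip bars' tops have centres at top crop (84,333) and (556,450), and scene crop (150,203) and (460,487). The knob bar runs from (488,455) to its white-mark end at (470,345) in the top crop, so it is turned CCW from up-slope. I'll fit the slicer pose next.

Run:
```python
from h import *
s,t=grab("scene"),grab("top")
fs=lambda u,v:np.array([200+(u+.5)/4-.5,145+(v+.5)/4-.5]); ft=lambda u,v:np.array([195+(u+.5)/4-.5,140+(v+.5)/4-.5])
LG=(fs(150,200),ft(84,333));RG=(fs(460,485),ft(556,450));KN=(fs(424,440),ft(479,400))
K1=(fs(437,388),ft(470,343));K2=(fs(408,494),ft(489,458))
for n,o in dict(LG=LG,RG=RG,KN=KN,K1=K1,K2=K2).items(): print(n,*tri([(s,o[0]),(t,o[1])]))
def f(p):
    P=hatch(p,[[0,.148,.030],[0,-.148,.030],[0,-.1,-.008]])
    return np.concatenate([(proj(d,P)-np.array([LG[i],RG[i],KN[i]])).ravel() for i,d in enumerate((s,t))])
r=least_squares(f,[.55,-.05,-.25]);print(r.x,np.degrees(r.x[2]),np.round(r.fun.reshape(2,3,2),2).tolist())
p=r.x
print("grips/knob",hatch(p,[[0,.148,.022],[0,-.148,.022],[0,-.1,-.016]]))
# bar angle: ends on plane n=-.008
for d,a,b in((s,K1[0],K2[0]),(t,K1[1],K2[1])):
    g=lambda w:(proj(d,hatch(p,[[w[0]+.036*np.cos(w[2]),w[1]-.1-.036*np.sin(w[2]),-.008],[w[0]-.036*np.cos(w[2]),w[1]-.1+.036*np.sin(w[2]),-.008]]))-[a,b]).ravel()
    q=least_squares(g,[0,0,-.4]);print("bar cw angle",q.x,q.fun)
# wire overlay of slicer points check
q=[[.1,.185,.012],[.1,-.185,.012],[-.1,.185,.012],[-.1,-.185,.012],[.1,-.185,.008]]
print("scene crop",np.round((proj(s,hatch(p,q))-[200,145])*4).tolist());print("top crop",np.round((proj(t,hatch(p,q))-[195,140])*4).tolist())
```

```text
LG [0.55134795 0.0350799  0.1788133 ] 0.012855467590810576
RG [ 0.48630026 -0.2516844   0.17073116] 0.4417954564690376
KN [ 0.51692938 -0.20753286  0.14242934] 0.45294478316554887
K1 [ 0.55002513 -0.1985842   0.15413127] 0.6131752313013976
K2 [ 0.48213503 -0.21652608  0.13202623] 1.1775330635296086
[ 0.58667026 -0.12476221 -0.23153816] -13.266159620381293 [[[-0.6, -1.27], [-0.72, -1.72], [0.28, -1.12]], [[-0.71, 0.21], [1.42, 1.35], [1.99, 0.51]]]
grips/knob [[ 0.5548183   0.03480514  0.17802134]
 [ 0.48689372 -0.25329597  0.17802134]
 [ 0.51912279 -0.21157849  0.14689357]]
bar cw angle [-0.00363222 -0.00087353 -0.44230444] [ 0.14730221 -0.57648256 -0.16221437  0.56547768]
bar cw angle [-0.00058475  0.00447602 -0.3991001 ] [ 0.19500029  1.94492657 -0.18427417 -2.08627803]
scene crop [[214.0, 53.0], [615.0, 390.0], [38.0, 282.0], [406.0, 646.0], [616.0, 391.0]]
top crop [[49.0, 157.0], [670.0, 313.0], [13.0, 435.0], [574.0, 577.0], [669.0, 309.0]]
```

Height checks: the grips come out at 0.179/0.171 against 0.185 expected, and the grip spacing is 0.294 (0.296 expected). The yaw is about -13°. That is fair enough to set out, so I'll go above the right grip.

```bash
cat >> h.py <<'E'
P0=np.array([.58667,-.12476,-.2274])
def pose(p,q,cw=0.):
    """TCP at hatch coords q; tool z=-normal, y=slicer left turned clockwise by cw rad"""
    A,_=slicer(p);H=A@HR
    B=np.array([[-1,0,0],[0,1,0],[0,0,-1.]]).T@R.from_euler('z',cw).as_matrix()
    return hatch(p,q)[0],H@B
def rel(pos,rot,st=None):
    st=st or ctrl.get_state();T=st["tool_rot"]
    dp=T.T@(pos-st["eef_pos"])/.25;rv=R.from_matrix(T.T@rot).as_rotvec()/np.pi
    print("shift",np.round(dp,3),"turn",np.round(rv,4));return dp,rv
E
python3 - <<'E'
from h import *
_,r=pose(P0,[0,-.148,.1]);print(r)
rel(hatch(P0,[0,-.148,.13])[0],r); print(hatch(P0,[0,-.148,.13]))
E
```

```text
[[-0.79806367  0.22544522  0.5588102 ]
 [ 0.18467392  0.97425584 -0.12931007]
 [-0.57357644  0.         -0.81915204]]
shift [-1.939 -2.582 -0.141] turn [-0.0138 -0.1942 -0.0429]
[[ 0.42707471 -0.23974007  0.26648977]]
```

{"name": "play_rows", "arguments": {"motion": [-0.65, -0.9, -0.3, 0, 0, 0, 0, -0.65, -0.9, -0.3, 0, 0, 0, 0, -0.65, -0.9, -0.3, 0, 0, 0, 0, -0.65, -0.9, -0.3, 0, 0, 0, 0, -0.65, -0.9, -0.3, 0, 0, 0, 0, -0.65, -0.9, -0.3, 0, 0, 0, 0, -0.65, -0.9, -0.3, 0, 0, 0, 0, -0.65, -0.9, -0.3, 0, 0, 0, 0]}}

```text
time: 0.97
eef_pos: [0.2796, 0.2643, 0.3086]
tool_rot: [[-0.931, 0.365, 0.006], [0.365, 0.931, -0.0], [-0.005, 0.002, -1.0]]
force: [-0.1, 0.9, 0.2]
opening: 0.996
gripper_force: 0.0
```

{"name": "play_rows", "arguments": {"motion": [-0.7, -0.9, 0, 0, 0, 0, 0, -0.7, -0.9, 0, 0, 0, 0, 0, -0.7, -0.9, 0, 0, 0, 0, 0, -0.7, -0.9, 0, 0, 0, 0, 0, -0.7, -0.9, 0, 0, 0, 0, 0, -0.7, -0.9, 0, 0, 0, 0, 0, -0.7, -0.9, 0, 0, 0, 0, 0, -0.7, -0.9, 0, 0, 0, 0, 0]}}

```text
time: 1.63
eef_pos: [0.3612, -0.0095, 0.3063]
tool_rot: [[-0.93, 0.367, 0.001], [0.367, 0.93, -0.003], [-0.002, -0.002, -1.0]]
force: [0.0, 0.5, -0.3]
opening: 0.996
gripper_force: 0.0
```

Run:
```python
from h import *
print(ctrl.get_state()["q"],ctrl.get_state()["eef_pos"])
rel(*pose(P0,[0,-.148,.12]))
```

```text
[-15.17757526 -19.21104343 108.74444172  -0.14952708  90.38126126
 -83.65453495] [ 0.3612087  -0.00952549  0.30633551]
shift [-0.605 -0.756  0.195] turn [-0.0152 -0.1936 -0.0455]
```

{"name": "play_rows", "arguments": {"motion": [-0.6, -0.76, 0.1, -0.015, -0.194, -0.046, 0, -0.6, -0.76, 0.1, -0.015, -0.194, -0.046, 0, -0.6, -0.76, 0.1, -0.015, -0.194, -0.046, 90, -0.6, -0.76, 0.1, -0.015, -0.194, -0.046, 90, -0.6, -0.76, 0.1, -0.015, -0.194, -0.046, 90, -0.6, -0.76, 0.1, -0.015, -0.194, -0.046, 90, -0.6, -0.76, 0.1, -0.015, -0.194, -0.046, 90, -0.6, -0.76, 0.1, -0.015, -0.194, -0.046, 90, -0.6, -0.76, 0.1, -0.015, -0.194, -0.046, 90, -0.6, -0.76, 0.1, -0.015, -0.194, -0.046, 90]}}

```text
time: 2.47
eef_pos: [0.4323, -0.234, 0.2815]
tool_rot: [[-0.8, 0.213, 0.56], [0.176, 0.977, -0.12], [-0.573, 0.002, -0.819]]
force: [0.1, 1.4, -0.4]
opening: 0.647
gripper_force: 0.0
```

Run:
```python
from h import *
print(ctrl.get_state()["q"],ctrl.get_state()["eef_pos"])
rel(*pose(P0,[0,-.148,.055]))
```

```text
[ -53.05055868  -22.10777446  120.23679917   26.59470544   57.01108215
 -140.42254247] [ 0.43231987 -0.23396277  0.28149103]
shift [ 0.047 -0.03   0.34 ] turn [ 0.0029 -0.0002  0.0029]
```

{"name": "play_rows", "arguments": {"motion": [0.047, -0.03, 0.34, 0.003, 0, 0.003, 90, 0.047, -0.03, 0.34, 0.003, 0, 0.003, 90, 0.047, -0.03, 0.34, 0.003, 0, 0.003, 90, 0.047, -0.03, 0.34, 0.003, 0, 0.003, 90]}}

```text
time: 2.8
eef_pos: [0.4681, -0.2475, 0.2013]
tool_rot: [[-0.801, 0.224, 0.554], [0.187, 0.975, -0.124], [-0.568, 0.004, -0.823]]
force: [-0.7, 0.0, -0.2]
opening: 0.65
gripper_force: 0.0
```

Run:
```python
from h import *
st=ctrl.get_state();print(st["eef_pos"],st["opening"])
s,t=grab("scene"),grab("top")
a=cv2.resize(s["frame"][195:325,260:390],None,fx=3,fy=3,interpolation=2);b=cv2.resize(t["frame"][170:300,265:395],None,fx=3,fy=3,interpolation=2)
cv2.imwrite("pics/g1.png",np.hstack([a,b]))
A=st["tool_rot"]
for q in([0,0,0],[0,0,-.019],[0,.0275,0],[0,-.0275,0]):
    P=st["eef_pos"]+A@q;print(q,(proj(s,P)-[260,195])*3,(proj(t,P)-[265,170])*3+[390,0])
```

```text
[ 0.46814286 -0.24750296  0.20128253] 0.650282042768709
[0, 0, 0] [[148.37588131 206.10702511]] [[597.2190089  268.78055321]]
[0, 0, -0.019] [[139.71110269 203.54339145]] [[597.08491745 282.93265542]]
[0, 0.0275, 0] [[124.20487289 184.01460107]] [[562.96100915 260.4313233 ]]
[0, -0.0275, 0] [[173.07239821 228.68074451]] [[631.39986439 277.083583  ]]
```

View pics/g1.png

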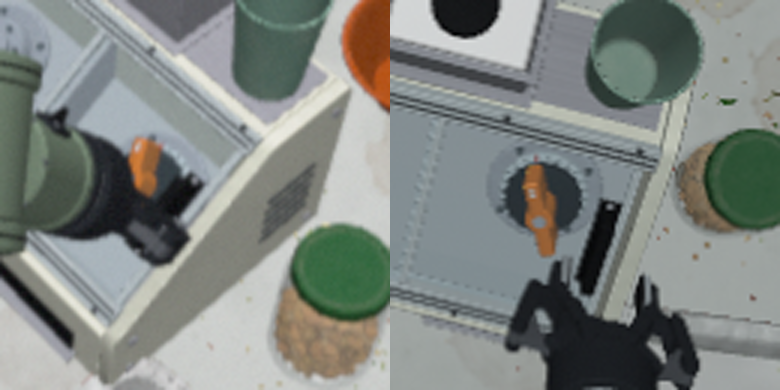

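The top view shows the finger mid-line at about (605,271), and the bar's axis at (599,239). The tool comes down straight up the image, so it needs about 4 mm toward +y.

{"name": "play_rows", "arguments": {"motion": [0, 0.016, 0, 0, 0, 0, 140, 0, 0.016, 0.04, 0, 0, 0, 140, 0, 0.016, 0.08, 0, 0, 0, 140, 0, 0.016, 0.12, 0, 0, 0, 140, 0, 0.016, 0.14, 0, 0, 0, 140, 0, 0.016, 0.155, 0, 0, 0, 140, 0, 0.016, 0.155, 0, 0, 0, 140]}}

```text
time: 3.48
eef_pos: [0.4913, -0.2525, 0.1744]
tool_rot: [[-0.797, 0.228, 0.559], [0.185, 0.974, -0.133], [-0.575, -0.002, -0.818]]
force: [1.1, -0.4, 0.8]
opening: 0.455
gripper_force: 0.0
```

Run:
```python
from h import *
st=ctrl.get_state();print(st["eef_pos"],st["opening"],st["force"]);A,_=slicer(P0)
print("hatch q",(st["eef_pos"]-hatch(P0,[0,0,0])[0])@(A@HR))
s,t=grab("scene"),grab("top")
a=cv2.resize(s["frame"][195:325,260:390],None,fx=3,fy=3,interpolation=2);b=cv2.resize(t["frame"][170:300,265:395],None,fx=3,fy=3,interpolation=2)
cv2.imwrite("pics/g2.png",np.hstack([a,b]))
```

```text
[ 0.49134163 -0.25248952  0.17442176] 0.4554183787243751 [ 1.07278664 -0.37557757  0.76129443]
hatch q [ 0.00083555 -0.14593255  0.01702066]
```

View pics/g2.png

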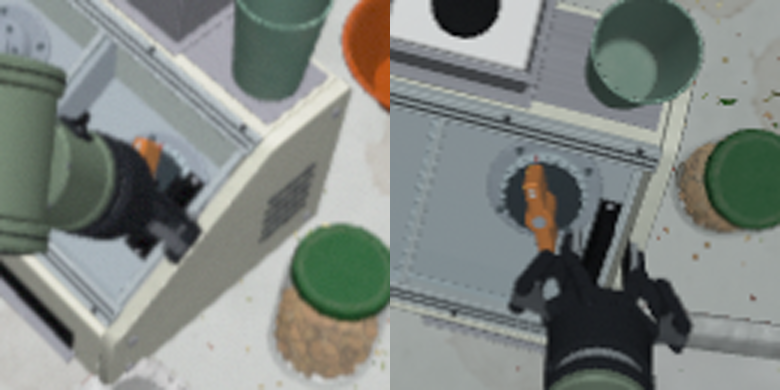

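The fingers straddle the grip bar in the top view, with pads at (578,255) and (627,270). I'll go 4 mm deeper and close.

{"name": "play_rows", "arguments": {"motion": [0, 0, 0.016, 0, 0, 0, 140, 0, 0, 0.016, 0, 0, 0, 255, 0, 0, 0.016, 0, 0, 0, 255, 0, 0, 0.016, 0, 0, 0, 255, 0, 0, 0.016, 0, 0, 0, 255, 0, 0, 0.016, 0, 0, 0, 255]}}

```text
time: 4.08
eef_pos: [0.4933, -0.2514, 0.17]
tool_rot: [[-0.798, 0.227, 0.559], [0.187, 0.974, -0.128], [-0.573, 0.002, -0.819]]
force: [-1.2, 5.6, 4.4]
opening: 0.128
gripper_force: 58.9
```

Gripped on the bar (10.9 mm opening, 59 N). Now I'll slide it left.

{"name": "play_rows", "arguments": {"motion": [0, 0.02, 0, 0, 0, 0, 255, 0, 0.06, 0, 0, 0, 0, 255, 0, 0.11, 0, 0, 0, 0, 255, 0, 0.16, 0, 0, 0, 0, 255, 0, 0.21, 0, 0, 0, 0, 255, 0, 0.26, 0, 0, 0, 0, 255, 0, 0.31, 0, 0, 0, 0, 255, 0, 0.36, 0, 0, 0, 0, 255, 0, 0.41, 0, 0, 0, 0, 255, 0, 0.45, 0, 0, 0, 0, 255, 0, 0.48, 0, 0, 0, 0, 255, 0, 0.49, 0, 0, 0, 0, 255]}}

```text
time: 5.08
eef_pos: [0.5212, -0.1329, 0.17]
tool_rot: [[-0.798, 0.228, 0.559], [0.186, 0.974, -0.132], [-0.574, -0.001, -0.819]]
force: [-4.6, -0.3, 3.7]
opening: 0.127
gripper_force: 59.3
```

{"name": "play_rows", "arguments": {"motion": [0, 0.01, 0, 0, 0, 0, 255, 0, 0.02, 0, 0, 0, 0, 255, 0, 0.028, 0, 0, 0, 0, 255, 0, 0.034, 0, 0, 0, 0, 255, 0, 0.034, 0, 0, 0, 0, 255]}}

```text
time: 5.5
eef_pos: [0.5229, -0.1254, 0.17]
tool_rot: [[-0.798, 0.228, 0.558], [0.187, 0.974, -0.132], [-0.573, -0.001, -0.819]]
force: [-5.4, 0.1, 4.2]
opening: 0.127
gripper_force: 59.4
```

Run:
```python
from h import *
st=ctrl.get_state();print(st["eef_pos"],st["opening"],st["force"]);A,_=slicer(P0)
print("hatch q",(st["eef_pos"]-hatch(P0,[0,0,0])[0])@(A@HR), "F hatch",st["force"]@(A@HR))
```

```text
[ 0.52290924 -0.12541302  0.16995686] 0.12719101234624133 [-5.41354335  0.14839329  4.16963221]
hatch q [-1.68033511e-07 -1.50107717e-02  1.21551986e-02] F hatch [-1.95615384 -1.07588446  6.45989471]
```

{"name": "play_rows", "arguments": {"motion": [0, 0.006, 0, 0, 0, 0, 255, 0, 0.01, 0, 0, 0, 0, 255, 0, 0.014, 0, 0, 0, 0, 255, 0, 0.014, 0, 0, 0, 0, 255]}}

```text
time: 5.83
eef_pos: [0.5233, -0.124, 0.17]
tool_rot: [[-0.798, 0.23, 0.558], [0.186, 0.973, -0.135], [-0.574, -0.005, -0.819]]
force: [-10.2, -7.8, 4.6]
opening: 0.123
gripper_force: 71.8
```

It is at the stop: about 10 N of reaction and 131 mm of travel. I'll release, retreat, and begin the half turn for the knob grasp.

{"name": "play_rows", "arguments": {"motion": [0, -0.006, 0, 0, 0, 0, 255, 0, -0.006, 0, 0, 0, 0, 140, 0, -0.006, 0, 0, 0, 0, 140, 0, -0.006, 0, 0, 0, 0, 140, 0, -0.006, -0.15, 0, 0, 0, 140, 0, -0.006, -0.3, 0, 0, 0, 140, 0, -0.1, -0.4, 0, 0, 0.04, 90, 0, -0.2, -0.4, 0, 0, 0.08, 90, 0, -0.3, -0.4, 0, 0, 0.12, 90, 0, -0.35, -0.4, 0, 0, 0.16, 90, 0, -0.35, -0.4, 0, 0, 0.2, 90]}}

```text
time: 6.75
eef_pos: [0.4477, -0.1969, 0.2526]
tool_rot: [[-0.506, 0.657, 0.559], [0.727, 0.674, -0.135], [-0.465, 0.337, -0.818]]
force: [-0.2, 1.4, -0.0]
opening: 0.645
gripper_force: 0.0
```

Run:
```python
from h import *
st=ctrl.get_state();print(st["q"],st["eef_pos"]);A,_=slicer(P0)
print("hatch q",(st["eef_pos"]-hatch(P0,[0,0,0])[0])@(A@HR))
rel(*pose(P0,[0,-.1,.09],np.pi-.42))
s,t=grab("scene"),grab("top")
a=cv2.resize(s["frame"][190:290,240:370],None,fx=3,fy=3,interpolation=2);b=cv2.resize(t["frame"][190:290,255:385],None,fx=3,fy=3,interpolation=2)
cv2.imwrite("pics/k1.png",np.hstack([a,b]))
```

```text
[-45.65935983 -21.99249275 123.68661046  23.46355248  49.98693122
 -96.76625974] [ 0.44769022 -0.19690481  0.25259728]
hatch q [ 0.00057353 -0.10161984  0.11263881]
shift [0.006 0.004 0.091] turn [0.0008 0.0022 0.6639]
```

View pics/k1.png

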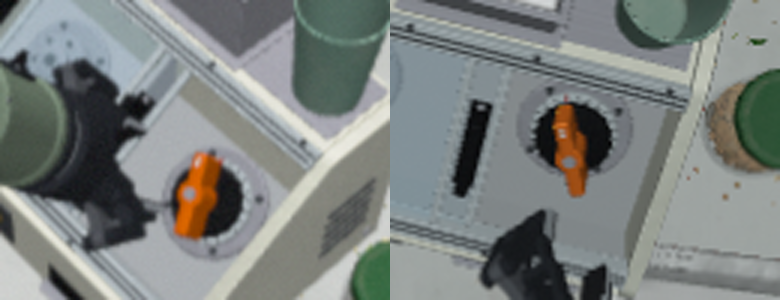

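The top view shows the window fully aside, with its grip at (472,148). The knob bar runs from (579,195) to its white end at (566,103), centre (571,149); in the scene half its centre is (197,195). I'll finish the half turn with the fingers shut so the tip can be compared with the knob.

{"name": "play_rows", "arguments": {"motion": [0, 0, 0, 0, 0, 0.04, 255, 0, 0, 0, 0, 0, 0.08, 255, 0, 0, 0, 0, 0, 0.12, 255, 0, 0, 0, 0, 0, 0.16, 255, 0, 0, 0, 0, 0, 0.2, 255, 0, 0, 0, 0, 0, 0.24, 255, 0, 0, 0, 0, 0, 0.28, 255, 0, 0, 0, 0, 0, 0.32, 255, 0, 0, 0, 0, 0, 0.36, 255, 0, 0, 0, 0, 0, 0.4, 255, 0, 0, 0, 0, 0, 0.44, 255, 0, 0, 0, 0, 0, 0.46, 255]}}

```text
time: 7.85
eef_pos: [0.4482, -0.1932, 0.2515]
tool_rot: [[0.582, 0.591, 0.558], [0.765, -0.631, -0.131], [0.275, 0.503, -0.819]]
force: [0.4, 0.6, 0.3]
opening: 0.004
gripper_force: 0.0
```

Run:
```python
from h import *
st=ctrl.get_state();print(st["q"],st["eef_pos"])
rel(*pose(P0,[-.001,-.097,.012],np.pi-.42))
```

```text
[-45.27575826 -22.02478405 123.80334503  23.43425643  50.01764548
 -14.12400692] [ 0.44820121 -0.19319791  0.25146233]
shift [ 0.002 -0.004  0.4  ] turn [2.000e-04 4.000e-04 2.065e-01]
```

{"name": "play_rows", "arguments": {"motion": [0.002, -0.004, 0.1, 0, 0, 0.04, 255, 0.002, -0.004, 0.2, 0, 0, 0.08, 255, 0.002, -0.004, 0.28, 0, 0, 0.12, 255, 0.002, -0.004, 0.34, 0, 0, 0.16, 255, 0.002, -0.004, 0.38, 0, 0, 0.2, 255, 0.002, -0.004, 0.4, 0, 0, 0.206, 255, 0.002, -0.004, 0.4, 0, 0, 0.206, 255, 0.002, -0.004, 0.4, 0, 0, 0.206, 255]}}

```text
time: 8.52
eef_pos: [0.5037, -0.2057, 0.1695]
tool_rot: [[0.82, 0.124, 0.558], [0.235, -0.963, -0.131], [0.521, 0.239, -0.819]]
force: [-0.3, -0.7, 0.3]
opening: -0.001
gripper_force: 0.0
```

Run:
```python
from h import *
st=ctrl.get_state();print(st["q"],st["eef_pos"],st["force"]);A,_=slicer(P0)
print("hatch q",(st["eef_pos"]-hatch(P0,[0,0,0])[0])@(A@HR))
s,t=grab("scene"),grab("top")
a=cv2.resize(s["frame"][205:290,265:350],None,fx=4,fy=4,interpolation=2);b=cv2.resize(t["frame"][200:285,275:360],None,fx=5,fy=5,interpolation=2)
cv2.imwrite("pics/k2.png",np.hstack([cv2.copyMakeBorder(a,0,85,0,0,0),b]))
for n,P in(("tcp",st["eef_pos"]),("knobtop",hatch(P0,[-.001,-.097,-.008])[0])):
    print(n,(proj(s,P)-[265,205])*4,(proj(t,P)-[275,200])*5+[340,0])
```

```text
[-40.26662874  -6.25348013 122.67954907  27.24589289  34.73536013
  19.74934873] [ 0.50369126 -0.20566107  0.16946096] [-0.25826265 -0.68325392  0.33175519]
hatch q [-0.00080205 -0.0975255   0.01211131]
tcp [[148.85864014 188.39615549]] [[539.95849316 222.09633426]]
knobtop [[160.03694181 192.07255765]] [[541.02262635 200.17431682]]
```

View pics/k2.png

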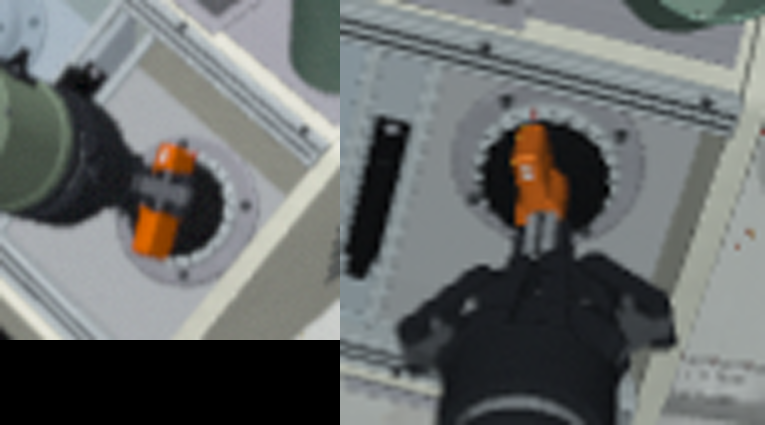

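In the top half, the shut fingertip ends at (541,212), on the line of the bar; after the descent it lands near the bar's centre (543,198). In the scene half, the tip band at (165,189) lies across the bar's centre (163,200). That is good enough: I'll open, descend 40 mm and grip.

{"name": "play_rows", "arguments": {"motion": [0, 0, 0, 0, 0, 0, 120, 0, 0, 0, 0, 0, 0, 120, 0, 0, 0, 0, 0, 0, 120, 0, 0, 0, 0, 0, 0, 120, 0, 0, 0.04, 0, 0, 0, 120, 0, 0, 0.08, 0, 0, 0, 120, 0, 0, 0.12, 0, 0, 0, 120, 0, 0, 0.15, 0, 0, 0, 120, 0, 0, 0.16, 0, 0, 0, 120, 0, 0, 0.16, 0, 0, 0, 120]}}

```text
time: 9.45
eef_pos: [0.5257, -0.2111, 0.1359]
tool_rot: [[0.821, 0.121, 0.557], [0.231, -0.964, -0.131], [0.522, 0.236, -0.82]]
force: [0.6, 0.4, 0.3]
opening: 0.529
gripper_force: 0.0
```

```bash
cat >> h.py <<'E'
def rep():
    st=ctrl.get_state();A,_=slicer(P0);H=A@HR;T=st["tool_rot"]
    b=H.T@T;print("t",round(st["time"],2),"hatch q",np.round((st["eef_pos"]-hatch(P0,[0,0,0])[0])@H,4),"F tool",np.round(st["force"]@T,1),"M tool",np.round(st["moment"]@T,2),"open mm",round(st["opening"]*85,1),"cw",round(np.arctan2(b[0,1],b[1,1]),3),"q6",round(st["q"][5],1))
E
python3 -c "
from h import *
rep()"
```

```text
t 9.45 hatch q [-0.0014 -0.0979 -0.0284] F tool [ 0.8 -0.3  0. ] M tool [ 0.15 -0.22  0.03] open mm 44.9 cw 2.719 q6 17.6
```

{"name": "play_rows", "arguments": {"motion": [0, 0, 0, 0, 0, 0, 255, 0, 0, 0, 0, 0, 0, 255, 0, 0, 0, 0, 0, 0, 255, 0, 0, 0, 0, 0, 0, 255, 0, 0, 0, 0, 0, 0, 255, 0, 0, 0, 0, 0, 0, 255]}}

```text
time: 9.95
eef_pos: [0.5249, -0.2066, 0.1358]
tool_rot: [[0.821, 0.126, 0.557], [0.231, -0.965, -0.123], [0.522, 0.229, -0.822]]
force: [-4.6, 14.6, 8.3]
opening: 0.153
gripper_force: 58.3
```

```bash
python3 -c "
from h import *
rep()"
```

```text
t 9.95 hatch q [-0.003  -0.0937 -0.0274] F tool [  3.9 -12.8 -11.2] M tool [1.54 0.24 0.08] open mm 13.0 cw 2.719 q6 17.6
```

The bar is gripped (13 mm), and closing pulled the tool about 4 mm. I'll relieve that and begin turning clockwise (+z of the tool).

{"name": "play_rows", "arguments": {"motion": [0, -0.01, -0.004, 0, 0, 0, 255, 0, -0.018, -0.006, 0, 0, 0, 255, 0, -0.018, -0.006, 0, 0, 0.02, 255, 0, -0.018, -0.006, 0, 0, 0.045, 255, 0, -0.018, -0.006, 0, 0, 0.07, 255, 0, -0.018, -0.006, 0, 0, 0.095, 255, 0, -0.018, -0.006, 0, 0, 0.12, 255, 0, -0.018, -0.006, 0, 0, 0.145, 255, 0, -0.018, -0.006, 0, 0, 0.17, 255, 0, -0.018, -0.006, 0, 0, 0.19, 255, 0, -0.018, -0.006, 0, 0, 0.2, 255, 0, -0.018, -0.006, 0, 0, 0.2, 255]}}

```text
time: 10.95
eef_pos: [0.5245, -0.2089, 0.1363]
tool_rot: [[0.733, -0.388, 0.558], [-0.38, -0.915, -0.136], [0.563, -0.112, -0.819]]
force: [12.1, -8.0, -16.0]
opening: 0.148
gripper_force: 59.8
```

```bash
python3 -c "
from h import *
rep()"
```

```text
t 10.95 hatch q [-0.0026 -0.096  -0.0271] F tool [ 2.9  4.4 20.9] M tool [-1.38  0.47 -0.04] open mm 12.6 cw -2.935 q6 54.2
```

{"name": "play_rows", "arguments": {"motion": [0, 0.004, 0.003, 0, 0, 0.01, 255, 0, 0.004, 0.003, 0, 0, 0.035, 255, 0, 0.004, 0.003, 0, 0, 0.06, 255, 0, 0.004, 0.003, 0, 0, 0.085, 255, 0, 0.004, 0.003, 0, 0, 0.11, 255, 0, 0.004, 0.003, 0, 0, 0.135, 255, 0, 0.004, 0.003, 0, 0, 0.16, 255, 0, 0.004, 0.003, 0, 0, 0.185, 255, 0, 0.004, 0.003, 0, 0, 0.21, 255, 0, 0.004, 0.003, 0, 0, 0.23, 255, 0, 0.004, 0.003, 0, 0, 0.23, 255]}}

```text
time: 11.87
eef_pos: [0.5227, -0.211, 0.1353]
tool_rot: [[0.294, -0.778, 0.556], [-0.89, -0.435, -0.139], [0.35, -0.454, -0.82]]
force: [-8.3, -11.9, -5.7]
opening: 0.144
gripper_force: 62.1
```

```bash
python3 -c "
from h import *
rep()"
```

```text
t 11.87 hatch q [-0.0043 -0.0985 -0.0272] F tool [ 6.1 14.1  1.7] M tool [-2.74  1.23  0.01] open mm 12.3 cw -2.213 q6 95.4
```

{"name": "play_rows", "arguments": {"motion": [0.003, 0.006, 0, 0, 0, 0, 255, 0.005, 0.012, 0, 0, 0, 0.01, 255, 0.005, 0.016, 0, 0, 0, 0.03, 255, 0.005, 0.018, 0, 0, 0, 0.05, 255, 0.005, 0.018, 0, 0, 0, 0.065, 255, 0.005, 0.018, 0, 0, 0, 0.07, 255, 0.005, 0.018, 0, 0, 0, 0.07, 255]}}

```text
time: 12.45
eef_pos: [0.5217, -0.2117, 0.1349]
tool_rot: [[0.119, -0.821, 0.559], [-0.964, -0.231, -0.134], [0.239, -0.523, -0.818]]
force: [4.4, -2.6, -7.0]
opening: 0.15
gripper_force: 61.1
```

```bash
python3 -c "
from h import *
rep()"
```

```text
t 12.45 hatch q [-0.0051 -0.0993 -0.0271] F tool [1.4 0.7 8.6] M tool [-0.37  0.82 -0.23] open mm 12.7 cw -1.993 q6 106.7
```

Lateral forces are nulled and the clamp torque reads about 0.25 N m at a knob angle of 1.15. Fine steps from here.

{"name": "play_rows", "arguments": {"motion": [0, 0.001, 0, 0, 0, 0.015, 255, 0, 0.001, 0, 0, 0, 0.03, 255, 0, 0.001, 0, 0, 0, 0.03, 255]}}

```text
time: 12.7
eef_pos: [0.5213, -0.2117, 0.1346]
tool_rot: [[0.04, -0.829, 0.558], [-0.981, -0.138, -0.134], [0.188, -0.543, -0.819]]
force: [2.9, -3.4, -5.2]
opening: 0.147
gripper_force: 61.3
```

```bash
python3 -c "
from h import *
rep()"
```

```text
t 12.7 hatch q [-0.0056 -0.0994 -0.0271] F tool [2.5 0.9 6.3] M tool [-0.64  0.63 -0.09] open mm 12.5 cw -1.898 q6 112.1
```

```bash
cat >> h.py <<'E'
def avg(n=8):
    M=[]
    for i in range(n):
        ctrl.grab_frame("top");st=ctrl.get_state();M.append(np.r_[st["moment"]@st["tool_rot"],st["force"]@st["tool_rot"]])
    M=np.array(M);print("M,F mean",np.round(M.mean(0),3),"sd",np.round(M.std(0),3));rep()
E
python3 -c "
from h import *
avg()"
```

```text
M,F mean [-0.63   0.807 -0.02   2.368  0.865  7.496] sd [0.046 0.035 0.032 0.475 0.585 0.497]
t 13.1 hatch q [-0.0057 -0.0994 -0.0271] F tool [2.6 1.8 8.2] M tool [-0.71  0.83 -0.05] open mm 12.9 cw -1.899 q6 112.0
```

```bash
cat >> h.py <<'E'
CX=np.array([-.0063,-.0952])
def ring(img,d,n=-.042):
    a=np.radians(np.arange(-180,180,3));rr=np.arange(.034,.050,.002)
    Q=np.array([[CX[0]+r*np.cos(x),CX[1]-r*np.sin(x),n] for r in rr for x in a])
    uv=proj(d,hatch(P0,Q)).astype(np.float32).reshape(len(rr),len(a),2)
    m=cv2.remap(img,uv[...,0],uv[...,1],cv2.INTER_LINEAR).astype(float)
    red=m[...,2]-np.maximum(m[...,0],m[...,1]);sat=m[...,1]-m[...,0] # orange has G>>B
    sc=red-1.0*np.clip(sat,0,None)
    i=np.argsort(-sc.max(0))[:8]
    print([(int(round(np.degrees(a[k]))),round(1e3*rr[sc[:,k].argmax()]),int(sc[:,k].max()),m[sc[:,k].argmax(),k].astype(int).tolist()) for k in i])
E
python3 - <<'E'
from h import *
for n in("scene","top"):
    d=ctrl.grab_frame(n);ring(cv2.imread(f"pics/{n}0.png"),d);ring(d["frame"],d);cv2.imwrite(f"pics/{n}_now.png",d["frame"])
E
```

```text
[(-18, 34, 34, [93, 104, 149]), (-54, 40, 23, [105, 128, 174]), (-42, 38, 23, [97, 127, 180]), (-21, 34, 23, [92, 111, 153]), (-45, 36, 21, [74, 124, 195]), (-174, 38, 20, [83, 117, 171]), (-15, 34, 20, [120, 122, 144]), (-48, 38, 20, [100, 135, 190])]
[(66, 40, 43, [124, 121, 167]), (69, 36, 33, [114, 120, 159]), (63, 36, 30, [107, 109, 141]), (72, 34, 24, [87, 107, 151]), (75, 34, 21, [92, 110, 149]), (60, 34, 15, [74, 84, 109]), (78, 34, 14, [83, 103, 137]), (84, 34, 14, [71, 79, 101])]
[(-21, 34, 22, [103, 100, 125]), (162, 42, 13, [52, 93, 147]), (159, 40, 13, [52, 92, 145]), (165, 46, 13, [51, 91, 144]), (156, 34, 12, [53, 91, 141]), (168, 48, 12, [67, 93, 131]), (177, 36, 12, [58, 86, 126]), (171, 38, 11, [59, 89, 130])]
[(66, 38, 49, [72, 72, 121]), (69, 38, 37, [85, 85, 122]), (111, 36, 31, [47, 102, 188]), (114, 34, 29, [45, 101, 186]), (108, 38, 28, [37, 96, 183]), (-159, 40, 27, [39, 73, 134]), (-150, 46, 27, [34, 72, 137]), (-156, 40, 27, [31, 73, 142])]
```

The red ring mark is now at 66.5° in both views and the knob is at 71.3°: about 5° of slip, so no click yet. Continuing.

{"name": "play_rows", "arguments": {"motion": [0, 0.001, 0, 0, 0, 0.015, 255, 0, 0.002, 0, 0, 0, 0.03, 255, 0, 0.002, 0, 0, 0, 0.03, 255]}}

```text
time: 13.45
eef_pos: [0.521, -0.2117, 0.1344]
tool_rot: [[-0.037, -0.829, 0.559], [-0.99, -0.045, -0.133], [0.136, -0.558, -0.819]]
force: [4.3, -3.5, -6.6]
opening: 0.153
gripper_force: 61.0
```

Run:
```python
from h import *
avg(4)
for n in("scene","top"):
    d=ctrl.grab_frame(n);ring(d["frame"],d)
```

```text
M,F mean [-0.455  0.896 -0.031  2.362  0.629  7.699] sd [0.029 0.012 0.043 0.283 0.258 0.164]
t 13.65 hatch q [-0.006  -0.0995 -0.0271] F tool [2.7 0.5 7.6] M tool [-0.5   0.88  0.03] open mm 12.6 cw -1.804 q6 117.3
[(69, 34, 28, [58, 71, 112]), (72, 34, 24, [74, 90, 130]), (75, 34, 21, [79, 96, 134]), (84, 34, 18, [77, 91, 123]), (81, 34, 15, [82, 100, 133]), (78, 34, 14, [81, 99, 131]), (87, 34, 14, [71, 82, 107]), (66, 34, 13, [69, 72, 88])]
[(72, 38, 58, [62, 63, 122]), (69, 38, 39, [82, 82, 121]), (114, 38, 31, [45, 102, 190]), (117, 38, 30, [62, 106, 180]), (-120, 36, 29, [56, 84, 141]), (-117, 36, 28, [73, 91, 137]), (111, 38, 28, [41, 108, 203]), (108, 40, 28, [29, 92, 183])]
```

{"name": "play_rows", "arguments": {"motion": [0, 0.001, 0, 0, 0, 0.015, 255, 0, 0.002, 0, 0, 0, 0.03, 255, 0, 0.002, 0, 0, 0, 0.03, 255]}}

```text
time: 14.0
eef_pos: [0.5206, -0.2117, 0.1342]
tool_rot: [[-0.115, -0.821, 0.559], [-0.99, 0.048, -0.133], [0.082, -0.568, -0.819]]
force: [4.3, -4.6, -7.5]
opening: 0.153
gripper_force: 61.0
```

Run:
```python
from h import *
avg(3)
for n in("scene","top"):
    d=ctrl.grab_frame(n);ring(d["frame"],d)
```

```text
M,F mean [-0.279  0.927  0.011  2.204 -0.369  8.639] sd [0.002 0.004 0.024 0.177 0.341 0.378]
t 14.15 hatch q [-0.0064 -0.0996 -0.0271] F tool [ 2.4 -0.5  8.3] M tool [-0.28  0.93  0.04] open mm 12.6 cw -1.71 q6 122.6
[(72, 38, 30, [126, 125, 156]), (75, 40, 27, [132, 128, 159]), (87, 34, 17, [77, 96, 132]), (84, 34, 17, [90, 110, 147]), (81, 34, 16, [97, 115, 149]), (90, 34, 14, [70, 89, 122]), (78, 34, 14, [95, 110, 139]), (93, 34, 12, [73, 85, 109])]
[(72, 38, 47, [78, 78, 125]), (75, 38, 43, [79, 79, 122]), (123, 38, 31, [53, 99, 176]), (120, 38, 31, [44, 100, 187]), (117, 40, 30, [41, 100, 189]), (-117, 36, 29, [59, 83, 136]), (126, 36, 29, [37, 90, 172]), (114, 40, 28, [36, 104, 200])]
```

{"name": "play_rows", "arguments": {"motion": [0, 0.001, 0, 0, 0, 0.015, 255, 0, 0.002, 0, 0, 0, 0.03, 255, 0, 0.002, 0, 0, 0, 0.03, 255]}}

```text
time: 14.5
eef_pos: [0.5203, -0.2116, 0.1339]
tool_rot: [[-0.192, -0.807, 0.559], [-0.981, 0.142, -0.133], [0.028, -0.574, -0.819]]
force: [5.1, -3.9, -6.6]
opening: 0.151
gripper_force: 60.9
```

Run:
```python
from h import *
avg(3)
for n in("scene","top"):
    d=ctrl.grab_frame(n);ring(d["frame"],d)
```

```text
M,F mean [-0.14   0.812  0.036  1.338 -0.212  8.691] sd [0.01  0.025 0.008 0.134 0.385 0.187]
t 14.65 hatch q [-0.0069 -0.0995 -0.0271] F tool [ 1.2 -0.5  8.4] M tool [-0.15  0.85  0.04] open mm 12.6 cw -1.615 q6 127.9
[(75, 38, 45, [109, 107, 154]), (72, 36, 31, [113, 112, 144]), (78, 36, 27, [98, 100, 129]), (93, 34, 20, [75, 94, 133]), (84, 34, 18, [84, 106, 146]), (90, 34, 18, [81, 101, 139]), (96, 34, 17, [71, 91, 128]), (99, 34, 17, [69, 84, 116])]
[(75, 38, 56, [66, 66, 122]), (78, 36, 35, [61, 62, 98]), (123, 42, 31, [62, 104, 177]), (-123, 36, 30, [41, 86, 161]), (120, 42, 30, [39, 98, 187]), (-117, 36, 29, [60, 83, 135]), (-120, 36, 28, [49, 83, 145]), (126, 40, 28, [67, 106, 173])]
```

{"name": "play_rows", "arguments": {"motion": [0, 0.001, 0, 0, 0, 0.012, 255, 0, 0.002, 0, 0, 0, 0.025, 255, 0, 0.002, 0, 0, 0, 0.025, 255]}}

```text
time: 15.0
eef_pos: [0.52, -0.2115, 0.1337]
tool_rot: [[-0.255, -0.789, 0.559], [-0.967, 0.219, -0.133], [-0.017, -0.574, -0.818]]
force: [5.3, -3.3, -7.0]
opening: 0.149
gripper_force: 60.8
```

Run:
```python
from h import *
avg(3)
for n in("scene","top"):
    d=ctrl.grab_frame(n);ring(d["frame"],d)
```

```text
M,F mean [ 3.300e-02  7.550e-01 -5.000e-03  1.952e+00 -1.323e+00  9.191e+00] sd [0.046 0.016 0.041 0.097 0.355 0.624]
t 15.15 hatch q [-0.0072 -0.0996 -0.0271] F tool [ 2.1 -1.2  8.6] M tool [ 0.03  0.74 -0.02] open mm 12.7 cw -1.537 q6 132.3
[(75, 38, 44, [119, 117, 163]), (72, 36, 33, [113, 110, 146]), (78, 36, 24, [108, 107, 132]), (93, 34, 19, [89, 109, 148]), (90, 34, 19, [85, 102, 138]), (102, 34, 19, [69, 82, 114]), (99, 34, 18, [61, 83, 123]), (96, 34, 16, [79, 102, 141])]
[(75, 38, 37, [85, 85, 122]), (-120, 36, 29, [50, 84, 147]), (123, 46, 29, [45, 96, 176]), (-123, 36, 29, [43, 91, 168]), (120, 44, 28, [29, 97, 193]), (-114, 36, 27, [78, 90, 129]), (-147, 34, 27, [25, 70, 142]), (-117, 36, 27, [60, 83, 133])]
```

Knob at 92.0°, ring at 74.5°: slip 0.30 and the ring has stopped, so the crest is being passed. I'll go 8° more to seat it in the notch, well short of the second click at 0.75.

{"name": "play_rows", "arguments": {"motion": [0, 0.001, 0, 0, 0, 0.015, 255, 0, 0.002, 0, 0, 0, 0.03, 255, 0, 0.003, 0, 0, 0, 0.045, 255, 0, 0.003, 0, 0, 0, 0.045, 255]}}

```text
time: 15.58
eef_pos: [0.5195, -0.2114, 0.1333]
tool_rot: [[-0.364, -0.745, 0.559], [-0.926, 0.353, -0.133], [-0.098, -0.566, -0.818]]
force: [6.2, -3.7, -7.6]
opening: 0.146
gripper_force: 60.8
```

Run:
```python
from h import *
avg(3)
for n in("scene","top"):
    d=ctrl.grab_frame(n);ring(d["frame"],d)
```

```text
M,F mean [ 3.190e-01  7.150e-01  7.000e-03  1.198e+00 -1.460e+00  9.800e+00] sd [0.009 0.02  0.035 0.276 0.21  0.186]
t 15.73 hatch q [-0.0078 -0.0995 -0.0271] F tool [ 1.3 -1.3 10.1] M tool [0.33 0.69 0.01] open mm 12.7 cw -1.395 q6 140.3
[(72, 36, 28, [97, 95, 125]), (75, 40, 21, [137, 134, 158]), (105, 34, 20, [79, 100, 141]), (102, 34, 20, [81, 102, 143]), (99, 34, 20, [87, 107, 147]), (96, 34, 19, [86, 103, 139]), (93, 34, 16, [89, 98, 123]), (108, 34, 15, [80, 99, 133])]
[(75, 38, 43, [79, 79, 122]), (72, 38, 43, [78, 79, 123]), (-120, 36, 27, [56, 84, 139]), (-126, 38, 27, [41, 71, 128]), (-117, 36, 26, [73, 87, 127]), (-123, 36, 25, [39, 81, 148]), (-132, 34, 24, [24, 72, 144]), (-135, 34, 23, [25, 70, 138])]
```

Slip is now 27° (knob 100°, ring 73°), which is one click and in the notch. Releasing, retreating and turning back.

{"name": "play_rows", "arguments": {"motion": [0, 0, 0, 0, 0, 0, 120, 0, 0, 0, 0, 0, 0, 120, 0, 0, 0, 0, 0, 0, 120, 0, 0, 0, 0, 0, 0, 120, 0, 0, -0.1, 0, 0, 0, 120, 0, 0, -0.2, 0, 0, 0, 120, 0, 0, -0.35, 0, 0, 0, 120, 0, 0, -0.5, 0, 0, -0.04, 120, 0, 0, -0.5, 0, 0, -0.08, 120, 0, 0, -0.5, 0, 0, -0.12, 120, 0, 0, -0.5, 0, 0, -0.16, 120]}}

```text
time: 16.75
eef_pos: [0.4493, -0.1946, 0.2372]
tool_rot: [[0.045, -0.827, 0.56], [-0.981, -0.144, -0.134], [0.191, -0.543, -0.817]]
force: [0.8, 0.3, 0.1]
opening: 0.53
gripper_force: 0.0
```

Run:
```python
from h import *
rep();rel(*pose(P0,[-.004,-.0135,.06],np.pi))
s,t=grab("scene"),grab("top")
for d in(s,t): ring(d["frame"],d)
a=cv2.resize(s["frame"][205:290,265:350],None,fx=4,fy=4,interpolation=2);b=cv2.resize(t["frame"][200:285,275:360],None,fx=5,fy=5,interpolation=2)
cv2.imwrite("pics/k3.png",np.hstack([cv2.copyMakeBorder(a,0,85,0,0,0),b]))
```

```text
t 16.75 hatch q [-0.0074 -0.099   0.0994] F tool [-0.2 -0.8  0.4] M tool [-0.3  -0.04  0.03] open mm 45.0 cw -1.903 q6 116.8
shift [-0.32  -0.124  0.156] turn [ 0.0005 -0.0016 -0.3941]
[(-78, 40, 38, [101, 124, 185]), (-99, 40, 36, [47, 92, 173]), (-75, 38, 34, [103, 121, 173]), (-93, 48, 34, [77, 114, 185]), (-72, 34, 34, [82, 109, 170]), (-96, 46, 33, [58, 103, 181]), (-84, 46, 32, [87, 137, 219]), (-102, 36, 32, [58, 97, 168])]
[(72, 38, 43, [77, 78, 122]), (75, 38, 41, [78, 79, 121]), (129, 46, 29, [52, 99, 175]), (-126, 38, 28, [42, 70, 126]), (126, 44, 28, [26, 91, 184]), (135, 36, 28, [26, 91, 184]), (-120, 36, 27, [56, 83, 137]), (-117, 36, 26, [72, 86, 126])]
```

View pics/k3.png

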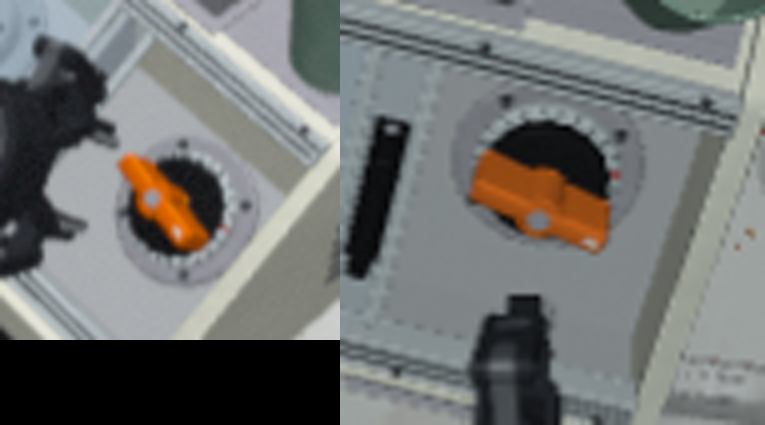

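The scene half shows the white mark (180,232) well ahead of the red mark (224,228): about 27°, one click. Now to the window grip.

{"name": "play_rows", "arguments": {"motion": [-0.08, -0.03, 0, 0, 0, -0.038, 140, -0.16, -0.06, 0, 0, 0, -0.076, 140, -0.24, -0.09, 0, 0, 0, -0.114, 140, -0.32, -0.124, 0, 0, 0, -0.152, 140, -0.32, -0.124, 0, 0, 0, -0.19, 140, -0.32, -0.124, 0, 0, 0, -0.228, 140, -0.32, -0.124, 0, 0, 0, -0.266, 140, -0.32, -0.124, 0, 0, 0, -0.304, 140, -0.32, -0.124, 0, 0, 0, -0.342, 140, -0.32, -0.124, 0.05, 0, -0.001, -0.38, 140, -0.32, -0.124, 0.1, 0, -0.001, -0.394, 140, -0.32, -0.124, 0.156, 0, -0.001, -0.394, 140]}}

```text
time: 17.85
eef_pos: [0.4939, -0.1167, 0.2052]
tool_rot: [[0.797, -0.233, 0.557], [-0.194, -0.972, -0.129], [0.572, -0.005, -0.82]]
force: [-0.5, -0.2, 0.5]
opening: 0.454
gripper_force: 0.0
```

Run:
```python
from h import *
rep();rel(*pose(P0,[-.004,-.0135,.0145],np.pi))
```

```text
t 17.85 hatch q [-0.0045 -0.0131  0.0584] F tool [-0.1  0.3 -0.7] M tool [-0.03 -0.24 -0.  ] open mm 38.6 cw -3.132 q6 65.8
shift [0.002 0.002 0.176] turn [ 0.0002  0.0006 -0.003 ]
```

{"name": "play_rows", "arguments": {"motion": [0, 0.002, 0.05, 0, 0, -0.003, 140, 0, 0.002, 0.1, 0, 0, -0.003, 140, 0, 0.002, 0.14, 0, 0, -0.003, 140, 0, 0.002, 0.165, 0, 0, -0.003, 140, 0, 0.002, 0.176, 0, 0, -0.003, 140, 0, 0.002, 0.176, 0, 0, -0.003, 140, 0, 0.002, 0.176, 0, 0, -0.003, 255, 0, 0.002, 0.176, 0, 0, -0.003, 255, 0, 0.002, 0.176, 0, 0, -0.003, 255, 0, 0.002, 0.176, 0, 0, -0.003, 255, 0, 0.002, 0.176, 0, 0, -0.003, 255]}}

```text
time: 18.77
eef_pos: [0.5179, -0.123, 0.17]
tool_rot: [[0.799, -0.225, 0.558], [-0.183, -0.974, -0.13], [0.572, 0.002, -0.82]]
force: [-5.7, 1.0, 6.8]
opening: 0.126
gripper_force: 59.4
```

Run:
```python
from h import *
rep();rel(*pose(P0,[-.004,-.1415,.0145],np.pi))
```

```text
t 18.77 hatch q [-0.0044 -0.0138  0.0153] F tool [-0.9  0.3 -8.9] M tool [-0.09 -0.53  0.14] open mm 10.7 cw 3.14 q6 63.8
shift [0.001 0.511 0.004] turn [0.0003 0.0004 0.0005]
```

{"name": "play_rows", "arguments": {"motion": [0, 0.02, 0, 0, 0, 0, 255, 0, 0.06, 0, 0, 0, 0, 255, 0, 0.11, 0, 0, 0, 0, 255, 0, 0.16, 0, 0, 0, 0, 255, 0, 0.21, 0, 0, 0, 0, 255, 0, 0.26, 0, 0, 0, 0, 255, 0, 0.31, 0, 0, 0, 0, 255, 0, 0.36, 0, 0, 0, 0, 255, 0, 0.41, 0, 0, 0, 0, 255, 0, 0.46, 0, 0, 0, 0, 255, 0, 0.5, 0, 0, 0, 0, 255, 0, 0.51, 0, 0, 0, 0, 255]}}

```text
time: 19.77
eef_pos: [0.4886, -0.2479, 0.17]
tool_rot: [[0.8, -0.225, 0.556], [-0.184, -0.974, -0.129], [0.571, 0.001, -0.821]]
force: [-9.5, 5.1, 9.5]
opening: 0.125
gripper_force: 60.4
```

{"name": "play_rows", "arguments": {"motion": [0, 0.008, 0, 0, 0, 0, 255, 0, 0.016, 0, 0, 0, 0, 255, 0, 0.024, 0, 0, 0, 0, 255, 0, 0.03, 0, 0, 0, 0, 255, 0, 0.03, 0, 0, 0, 0, 255]}}

```text
time: 20.18
eef_pos: [0.488, -0.2502, 0.17]
tool_rot: [[0.8, -0.22, 0.558], [-0.184, -0.976, -0.12], [0.571, -0.007, -0.821]]
force: [-7.7, 15.7, 14.6]
opening: 0.126
gripper_force: 61.0
```

Run:
```python
from h import *
rep()
```

```text
t 20.18 hatch q [-0.0048 -0.1445  0.0155] F tool [ -0.8 -13.7 -18.1] M tool [ 1.98 -0.15  0.12] open mm 10.7 cw 3.141 q6 34.4
```

It is back at the initial shut position (hatch y -0.1445) with 14 N against the stop. Ease, release, retreat.

{"name": "play_rows", "arguments": {"motion": [0, -0.01, 0, 0, 0, 0, 255, 0, -0.01, 0, 0, 0, 0, 140, 0, -0.01, 0, 0, 0, 0, 140, 0, -0.01, 0, 0, 0, 0, 140, 0, -0.01, -0.05, 0, 0, 0, 140, 0, -0.01, -0.15, 0, 0, 0, 140, 0, -0.01, -0.3, 0, 0, 0, 140, 0, -0.01, -0.45, 0, 0, 0, 140, 0, -0.01, -0.6, 0, 0, 0, 140, 0, -0.01, -0.7, 0, 0, 0, 140, 0, -0.01, -0.7, 0, 0, 0, 140]}}

```text
time: 21.1
eef_pos: [0.3908, -0.2318, 0.3198]
tool_rot: [[0.796, -0.227, 0.562], [-0.179, -0.974, -0.139], [0.579, 0.01, -0.815]]
force: [0.2, -0.9, 0.5]
opening: 0.453
gripper_force: 0.0
```

Run:
```python
from h import *
rep()
s,t=grab("scene"),grab("top")
a=s["frame"][130:330,200:400];b=cv2.resize(t["frame"][140:290,190:390],None,fx=3,fy=3,interpolation=2)
o=cv2.imread("pics/top0.png")[140:290,190:390]
cv2.imwrite("pics/end.png",np.hstack([cv2.copyMakeBorder(np.vstack([a,o]),0,100,0,0,0),b]))
```

```text
t 21.1 hatch q [ 1.000e-04 -1.485e-01  1.950e-01] F tool [ 0.6  0.8 -0.2] M tool [ 0.   -0.25  0.02] open mm 38.5 cw 3.137 q6 37.8
```

View pics/end.png

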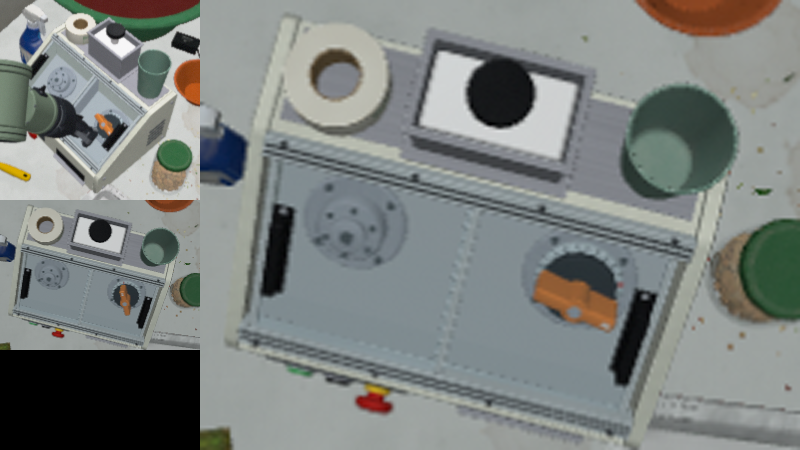

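Both windows look shut: left grip at (277,252), right grip at (633,338), the same places as before. The bottle, jar, beaker and roll are unmoved. I'll confirm the grips numerically and, if good, hand in.

Run:
```python
from h import *
o=cv2.imread("pics/top0.png");n=grab("top")["frame"]
ok=True
for nm,(x,y,w,h) in dict(right=(326,232,18,40),left=(206,202,18,40),beaker=(328,165,46,46),roll=(214,146,44,44),jar=(362,208,44,44)).items():
    c=[]
    a=[cv2.cvtColor(np.ascontiguousarray(i[y:y+h,x:x+w]),6).astype(np.float32) for i in(o,n)]
    if nm in("right","left"):
        for g in a:
            m=g<60;yy,xx=np.nonzero(m);c.append((xx.mean(),yy.mean()))
        d=np.subtract(c[1],c[0])
    else: d=cv2.phaseCorrelate(a[0],a[1])[0]
    print(nm,np.round(d,2)); ok&=bool(np.abs(d).max()<.6)
if ok: print(ctrl.sign_off())
```

```text
right [0.16 0.2 ]
left [0. 0.]
beaker [ 0. -0.]
roll [0.49 0.51]
jar [0.5  0.48]
the job is handed in; nothing more can be done
None
```

The job is done and handed in at about 21 s: the right window was slid fully aside, the knob turned clockwise to one click (white mark about 27° ahead of red), and both windows are shut again, with no visible movement of the bottle, jar, beaker or label roll.

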